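# Carry the sauce bottles from the filling board to the serving rack in reverse order

### The job

The serving rack is used from its other end, so move the four sauce bottles from the wooden board into the four wells of the blue rack in reverse order: the bottle nearest the robot goes into the rack's far end well, the next into the well before it, and so on, until the bottle farthest from the robot stands in the well nearest the robot. Set each down upright on the well's floor without dropping or tipping it over, let go, and leave the small white bowl between board and rack where it is.

Things in the scene. Friction and masses are not known exactly. Their poses are not given: they have to be found in the camera images.
- bottle_red: red sauce squeeze bottle, rigid, closed, about 0.24 kg: upright cylinder 50 mm in diameter up to 104 mm above its underside, then a shoulder, a 36 mm collar (114 to 124 mm) and a pointed nozzle up to 142 mm. Origin at the centre of its underside, z up along the bottle.
- bottle_yellow: yellow sauce squeeze bottle, rigid, closed, about 0.24 kg: upright cylinder 50 mm in diameter up to 104 mm above its underside, then a shoulder, a 36 mm collar (114 to 124 mm) and a pointed nozzle up to 142 mm. Origin at the centre of its underside, z up along the bottle.
- bottle_white: white sauce squeeze bottle, rigid, closed, about 0.24 kg: upright cylinder 50 mm in diameter up to 104 mm above its underside, then a shoulder, a 36 mm collar (114 to 124 mm) and a pointed nozzle up to 142 mm. Origin at the centre of its underside, z up along the bottle.
- bottle_green: green sauce squeeze bottle, rigid, closed, about 0.24 kg: upright cylinder 50 mm in diameter up to 104 mm above its underside, then a shoulder, a 36 mm collar (114 to 124 mm) and a pointed nozzle up to 142 mm. Origin at the centre of its underside, z up along the bottle.
- coaster_red: red coaster, 70 x 80 mm, rim 9 mm high, fixed on the wooden board; the red bottle stands in it at the start, on its floor 4 mm up, its rim showing around the bottle. Origin: centre of its underside, 12 mm above the table. The four coasters form a row along their x axes at 75 mm pitch; x points away from the robot (within 13 degrees of straight ahead).
- coaster_yellow: yellow coaster, 70 x 80 mm, rim 9 mm high, fixed on the wooden board; the yellow bottle stands in it at the start, on its floor 4 mm up, its rim showing around the bottle. Origin: centre of its underside, 12 mm above the table. The four coasters form a row along their x axes at 75 mm pitch; x points away from the robot (within 13 degrees of straight ahead).
- coaster_white: white coaster, 70 x 80 mm, rim 9 mm high, fixed on the wooden board; the white bottle stands in it at the start, on its floor 4 mm up, its rim showing around the bottle. Origin: centre of its underside, 12 mm above the table. The four coasters form a row along their x axes at 75 mm pitch; x points away from the robot (within 13 degrees of straight ahead).
- coaster_green: green coaster, 70 x 80 mm, rim 9 mm high, fixed on the wooden board; the green bottle stands in it at the start, on its floor 4 mm up, its rim showing around the bottle. Origin: centre of its underside, 12 mm above the table. The four coasters form a row along their x axes at 75 mm pitch; x points away from the robot (within 13 degrees of straight ahead).
- rack: blue rack with black floor, fixed: four wells in a row along its x axis, which points away from the robot (within 13 degrees of straight ahead). Origin: table level, middle of the row; well centres at x = -112.5 (nearest the robot), -37.5, 37.5, 112.5 mm, y = 0. Wells 70 mm square inside, floor 4 mm and wall tops 24 mm above the table. A salt shaker, 80 mm high, stands past the far well.
- bowl: small empty white bowl, 72 mm across, 40 mm high, loose on the table between the board and the rack. Origin at the centre of its underside. To be left alone.
There are look-alikes about, which are no part of the job. Leave any pink or purple look-alike of the bottle_white alone.

How it is judged:
At the end, for the whole second after the job is handed in: All bottles released and still in wells of the rack, one each, within 15 mm of the well's centre, underside less than 10 mm above the table, within 0.1 rad of upright, in exactly the reverse of the coasters' order (near coaster, far well); bowl within 30 mm of its start ((x of bottle_red in the frame of rack between -0.1275 and -0.0975 m or x of bottle_red in the frame of rack between -0.0525 and -0.0225 m or x of bottle_red in the frame of rack between 0.0225 and 0.0525 m or x of bottle_red in the frame of rack between 0.0975 and 0.1275 m) and y of bottle_red in the frame of rack between -0.015 and 0.015 m and z of each of bottle_red, bottle_yellow, bottle_white, bottle_green in the frame of rack below 0.01 m and angle between each of bottle_red, bottle_yellow, bottle_white, bottle_green's own z axis and vertical below 0.1 rad and linear speed of each of bottle_red, bottle_yellow, bottle_white, bottle_green below 0.02 m/s and (x of bottle_yellow in the frame of rack between -0.1275 and -0.0975 m or x of bottle_yellow in the frame of rack between -0.0525 and -0.0225 m or x of bottle_yellow in the frame of rack between 0.0225 and 0.0525 m or x of bottle_yellow in the frame of rack between 0.0975 and 0.1275 m) and y of bottle_yellow in the frame of rack between -0.015 and 0.015 m and (x of bottle_white in the frame of rack between -0.1275 and -0.0975 m or x of bottle_white in the frame of rack between -0.0525 and -0.0225 m or x of bottle_white in the frame of rack between 0.0225 and 0.0525 m or x of bottle_white in the frame of rack between 0.0975 and 0.1275 m) and y of bottle_white in the frame of rack between -0.015 and 0.015 m and (x of bottle_green in the frame of rack between -0.1275 and -0.0975 m or x of bottle_green in the frame of rack between -0.0525 and -0.0225 m or x of bottle_green in the frame of rack between 0.0225 and 0.0525 m or x of bottle_green in the frame of rack between 0.0975 and 0.1275 m) and y of bottle_green in the frame of rack between -0.015 and 0.015 m and ((x of coaster_red in the frame of coaster_yellow below 0 m and ((x of bottle_red in the frame of rack above -0.075 m and x of bottle_yellow in the frame of rack below -0.075 m) or (x of bottle_red in the frame of rack above 0 m and x of bottle_yellow in the frame of rack below 0 m) or (x of bottle_red in the frame of rack above 0.075 m and x of bottle_yellow in the frame of rack below 0.075 m))) or (x of coaster_red in the frame of coaster_yellow above 0 m and ((x of bottle_yellow in the frame of rack above -0.075 m and x of bottle_red in the frame of rack below -0.075 m) or (x of bottle_yellow in the frame of rack above 0 m and x of bottle_red in the frame of rack below 0 m) or (x of bottle_yellow in the frame of rack above 0.075 m and x of bottle_red in the frame of rack below 0.075 m)))) and ((x of coaster_red in the frame of coaster_white below 0 m and ((x of bottle_red in the frame of rack above -0.075 m and x of bottle_white in the frame of rack below -0.075 m) or (x of bottle_red in the frame of rack above 0 m and x of bottle_white in the frame of rack below 0 m) or (x of bottle_red in the frame of rack above 0.075 m and x of bottle_white in the frame of rack below 0.075 m))) or (x of coaster_red in the frame of coaster_white above 0 m and ((x of bottle_white in the frame of rack above -0.075 m and x of bottle_red in the frame of rack below -0.075 m) or (x of bottle_white in the frame of rack above 0 m and x of bottle_red in the frame of rack below 0 m) or (x of bottle_white in the frame of rack above 0.075 m and x of bottle_red in the frame of rack below 0.075 m)))) and ((x of coaster_red in the frame of coaster_green below 0 m and ((x of bottle_red in the frame of rack above -0.075 m and x of bottle_green in the frame of rack below -0.075 m) or (x of bottle_red in the frame of rack above 0 m and x of bottle_green in the frame of rack below 0 m) or (x of bottle_red in the frame of rack above 0.075 m and x of bottle_green in the frame of rack below 0.075 m))) or (x of coaster_red in the frame of coaster_green above 0 m and ((x of bottle_green in the frame of rack above -0.075 m and x of bottle_red in the frame of rack below -0.075 m) or (x of bottle_green in the frame of rack above 0 m and x of bottle_red in the frame of rack below 0 m) or (x of bottle_green in the frame of rack above 0.075 m and x of bottle_red in the frame of rack below 0.075 m)))) and ((x of coaster_yellow in the frame of coaster_white below 0 m and ((x of bottle_yellow in the frame of rack above -0.075 m and x of bottle_white in the frame of rack below -0.075 m) or (x of bottle_yellow in the frame of rack above 0 m and x of bottle_white in the frame of rack below 0 m) or (x of bottle_yellow in the frame of rack above 0.075 m and x of bottle_white in the frame of rack below 0.075 m))) or (x of coaster_yellow in the frame of coaster_white above 0 m and ((x of bottle_white in the frame of rack above -0.075 m and x of bottle_yellow in the frame of rack below -0.075 m) or (x of bottle_white in the frame of rack above 0 m and x of bottle_yellow in the frame of rack below 0 m) or (x of bottle_white in the frame of rack above 0.075 m and x of bottle_yellow in the frame of rack below 0.075 m)))) and ((x of coaster_yellow in the frame of coaster_green below 0 m and ((x of bottle_yellow in the frame of rack above -0.075 m and x of bottle_green in the frame of rack below -0.075 m) or (x of bottle_yellow in the frame of rack above 0 m and x of bottle_green in the frame of rack below 0 m) or (x of bottle_yellow in the frame of rack above 0.075 m and x of bottle_green in the frame of rack below 0.075 m))) or (x of coaster_yellow in the frame of coaster_green above 0 m and ((x of bottle_green in the frame of rack above -0.075 m and x of bottle_yellow in the frame of rack below -0.075 m) or (x of bottle_green in the frame of rack above 0 m and x of bottle_yellow in the frame of rack below 0 m) or (x of bottle_green in the frame of rack above 0.075 m and x of bottle_yellow in the frame of rack below 0.075 m)))) and ((x of coaster_white in the frame of coaster_green below 0 m and ((x of bottle_white in the frame of rack above -0.075 m and x of bottle_green in the frame of rack below -0.075 m) or (x of bottle_white in the frame of rack above 0 m and x of bottle_green in the frame of rack below 0 m) or (x of bottle_white in the frame of rack above 0.075 m and x of bottle_green in the frame of rack below 0.075 m))) or (x of coaster_white in the frame of coaster_green above 0 m and ((x of bottle_green in the frame of rack above -0.075 m and x of bottle_white in the frame of rack below -0.075 m) or (x of bottle_green in the frame of rack above 0 m and x of bottle_white in the frame of rack below 0 m) or (x of bottle_green in the frame of rack above 0.075 m and x of bottle_white in the frame of rack below 0.075 m)))) and distance of bowl from where it was at the start of the episode below 0.03 m); the robot touches nothing.
It fails at once if the white bowl is pushed more than 30 mm from its place (distance of bowl from where it was at the start of the episode above 0.03 m).
It fails at once if a bottle is tipped over (more than 45 degrees from upright) (angle between any of bottle_red, bottle_yellow, bottle_white, bottle_green's own z axis and vertical above 0.785 rad).
It fails at once if a bottle is dropped or thrown: faster than 0.8 m/s out of the fingers (a fall of some 35 mm) ((linear speed of bottle_red above 0.8 m/s and contact force between the fingers and bottle_red below 0.05 N) or (linear speed of bottle_yellow above 0.8 m/s and contact force between the fingers and bottle_yellow below 0.05 N) or (linear speed of bottle_white above 0.8 m/s and contact force between the fingers and bottle_white below 0.05 N) or (linear speed of bottle_green above 0.8 m/s and contact force between the fingers and bottle_green below 0.05 N)).
It also fails if it takes over 128 s, if anything falls off the work surface, if the arm or the gripper's body presses on something with over 40 N, if the wrist force passes 120 N, or if a joint passes its speed limit or range.

### The arm

A 6-joint arm with a two-finger parallel gripper is mounted at the origin on the work surface. World frame = base frame: x ahead of the robot, y to its left, z up, the work surface at z = 0. Lengths are in m, angles in rad, forces in N, time in s.
With the tool pointing down it reaches from about 0.25 to 0.85 m from the base axis. Payload 12.5 kg.
Tool frame: the origin (TCP) lies midway between the tips of the shut fingers; the grasp point (between the pads) lies behind it (arm.grip_depth is the z of the grasp point in the tool frame, in m); z points along the fingers, y is the line along which they close (so a half turn about z gives the same grasp; the last joint's range is limited). The gripper opens to 93 mm and grips with 3 to 60 N. Pads are 15 mm wide; open, the fingers measure 128 mm over their backs; the gripper's body (75 mm by 188 mm) begins 65 mm behind the grasp point.
Start: joints at [-1.273, 0.351, 1.652, -0, 1.139, -0.085], TCP at [0.205, -0.51, 0.187] pointing down, gripper open.
Joint ranges: [-2.75, 2.75], [-0.79, 2.1], [0.01, 2.65], [-1.57, 4.71], [0.07, 3.14], [-2.87, 2.87]. Speed limits (rad/s): [2.22, 2.22, 2.79, 3.14, 3.14, 3.14].

### API

Orientations are given as a 3x3 rotation matrix whose columns are the frame's x, y, z axes.
In Python, from workcell import monitor, capture, camera_info, arm gives the robot as it stands.
- The arm moves only by the tool step_arm, never from a script. Its argument "series" is one flat list of numbers, 7 for each row, row after row: the turn, a rotation vector about the tool's x, y, z in rad, then the shift along the tool's x, y, z in m, then the closure, from -1 (fully open) to 1 (shut). In form: [rx, ry, rz, x, y, z, fingers, rx, ry, rz, x, y, z, fingers, ...]. A call has 1 to 5 rows; each row shifts and turns the commanded pose from where the row before left it, along the tool's axes as they then stand; what a row does not reach is not made up. A row lasts 1/10 s, in which the tool goes at most 50 mm and 8.59 degrees, less where a joint would pass 70% of its speed; a pose out of reach is approached as far as the arm can. A call with a gripper value outside its range is refused whole. The fingers move at their own pace and stop on an object; "squeeze" is the grip in N (left out, the last holds). Time passes only in rows, so rows that do not move let the fingers close. It gives the time, the measured TCP pose, the force, the opening and the grip force at its end, in the units of the state.
- monitor.observe(): the state, without advancing time (a new reading comes with each control period).
- capture(name): name is "side" or "top" or "wrist"; returns the picture (384x512x3 uint8, blue, green, red); there is no depth.
- camera_info(name): a dict with "fx", "fy", "cx", "cy" (pixels), "rvec" (rotation vector, rad) and "tvec" (3), from world to camera coordinates, as OpenCV has them; the wrist camera has in their place "tool_from_camera" (4x4, takes a point from camera to tool coordinates, whose origin is the TCP and whose axes are the flange's). Camera axes: x right, y down, z forward; pixel columns grow to the right and rows downward; lengths in m; the calibration is good to about 2 mm. A picture is of the moment at which its call begins: read the wrist's pose just before it. camera_info takes no time and is no camera call.
- arm.sign_off(): hands the job in; it is judged then, once.
The state is a dict: "time": time; "joint_positions": joint angles; "joint_vel": joint speeds; "effort": joint torques, N m; "eef_pos": TCP position; "ee_rot": TCP orientation; "force": force on the tool from outside, world axes, zero at the start; "moment": the same for the moment, N m; "opening": finger opening in m; "gripper_force": force on a finger pad.
Only numpy, scipy, OpenCV 4.12 (cv2) and the standard library are available. Lean on these libraries where they do the work, as an engineer would, in place of code of your own. Each camera call takes 0.05 s, during which the arm holds its last target. There are 200 camera calls.

## Working session

There is one attempt and no reset: what is moved stays moved. The work goes in short steps, Python scripts to look and compute and a tool call to move; the robot and the scene stay as the last step left them, time stands still between calls to the robot, and variables do not carry over. Pictures are saved under pics/ and viewed, at most 14 in all, crops included, and the job is handed in when it is done.

Besides the shell and the picture viewer there is one more tool, called after "Request:" as a command line: name --argument value ..., lists and objects as JSON in quotes. step_arm: Moves the arm, as the interface text tells. Its arguments: {"type":"object","properties":{"series":{"type":"array","items":{"type":"number"}},"squeeze":{"type":"number"}},"required":["series"]}

```bash
mkdir -p pics
python3 - <<'E'
from workcell import monitor,capture,camera_info,arm
import cv2,numpy as np
for n in("top","side"):
    cv2.imwrite(f"pics/{n}0.png",capture(n)); print(n,camera_info(n))
s=monitor.observe();print(s);print(arm.grip_depth,camera_info("wrist"))
E
```

```text
top {'fx': 440.62221225256087, 'fy': 440.62221225256087, 'cx': 256.3945104441242, 'cy': 198.97932285942696, 'rvec': array([ 2.15155435, -2.12483938,  0.14993458]), 'tvec': array([0.07740817, 0.51164457, 0.92010074])}
side {'fx': 479.7781980838118, 'fy': 479.7781980838118, 'cx': 261.1071401983679, 'cy': 186.6544555730321, 'rvec': array([ 0.58078293, -2.44429709,  1.41562898]), 'tvec': array([0.45160009, 0.11516338, 1.08643882])}
{'time': 0.1, 'joint_positions': array([-1.27259085e+00,  3.51211850e-01,  1.65234846e+00,  9.53499052e-06,
        1.13909712e+00, -8.46129230e-02]), 'joint_vel': array([ 0.00071461, -0.00092897, -0.00416661, -0.00041188,  0.00054695,
       -0.00051964]), 'effort': array([ 6.28925191e-04, -4.98027349e+01, -2.85705328e+01,  6.99918601e-02,
        2.39184155e-02, -2.23006543e-05]), 'eef_pos': array([ 0.20536462, -0.50985536,  0.18684355]), 'ee_rot': array([[ 9.27617054e-01,  3.73532472e-01, -3.04557306e-04],
       [ 3.73532583e-01, -9.27616498e-01,  1.02032165e-03],
       [ 9.86108853e-05, -1.06022984e-03, -9.99999433e-01]]), 'force': array([ 0.55699413, -0.10420181, -0.38697643]), 'moment': array([-0.01842134,  0.01181068,  0.05902951]), 'gripper_force': 0.0, 'opening': 0.09281113426706715}
-0.0188 {'fx': 291.5758788986406, 'fy': 291.5758788986406, 'cx': 255.23026142872402, 'cy': 187.3650545394216, 'tool_from_camera': array([[-4.40822594e-05, -9.68869633e-01, -2.47571469e-01,
         6.90281176e-02],
       [ 9.99999904e-01,  6.53570170e-05, -4.33833045e-04,
        -1.22260564e-03],
       [ 4.36508195e-04, -2.47571465e-01,  9.68869537e-01,
        -1.98434283e-01],
       [ 0.00000000e+00,  0.00000000e+00,  0.00000000e+00,
         1.00000000e+00]])}
```

View pics/top0.png

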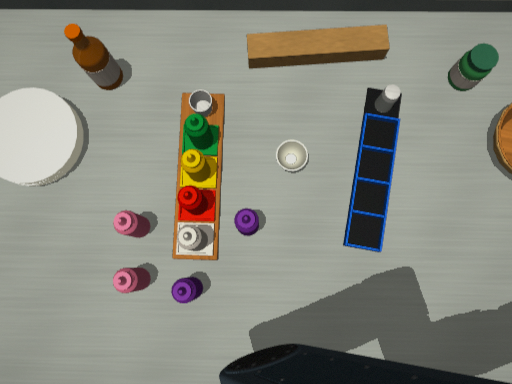

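View pics/side0.png

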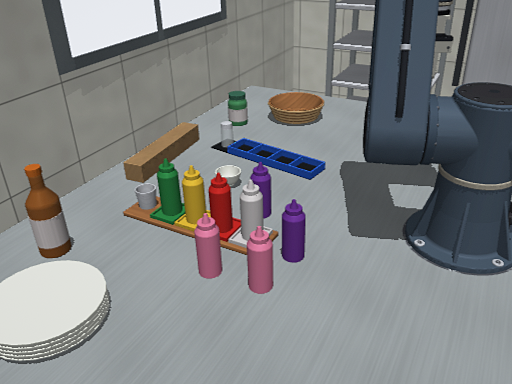

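Top view: the row from the robot outward is white (190,238), red (190,198), yellow (193,160), green (197,126). The rack is at about (372,180), the bowl at (292,156), and a purple look-alike stands close to the row at (247,221). Side view agrees. I'll zoom in to measure.

```bash
cat > h.py <<'E'
import cv2,numpy as np
from workcell import monitor,capture,camera_info,arm
def cam(n):
    c=camera_info(n);R=cv2.Rodrigues(c["rvec"])[0];t=c["tvec"]
    return np.array([[c["fx"],0,c["cx"]],[0,c["fy"],c["cy"]],[0,0,1]]),R,t
def ray(n,uv,z):
    K,R,t=cam(n);o=-R.T@t;d=R.T@np.linalg.solve(K,[uv[0],uv[1],1.]);return o+d*(z-o[2])/d[2]
def proj(n,P):
    c=camera_info(n);K,R,t=cam(n);return cv2.projectPoints(np.float64(P).reshape(-1,3),c["rvec"],t,K,None)[0].reshape(-1,2)
E
python3 - <<'E'
from h import *
im=cv2.imread("pics/top0.png");s=cv2.imread("pics/side0.png")
K,R,t=cam("top");print("topcam",-R.T@t)
hsv=cv2.cvtColor(im,cv2.COLOR_BGR2HSV)
m=cv2.inRange(hsv,(105,150,80),(125,255,255));m[:80]=0;m[260:]=0;m[:,:330]=0;m[:,410:]=0
cs,_=cv2.findContours(m,0,2);c=np.vstack([x for x in cs if len(x)>8]);r=cv2.minAreaRect(c)
b=cv2.boxPoints(r);print("rack px",b);W=np.array([ray("top",p,.024) for p in b]);print(W.round(4),W.mean(0),[np.linalg.norm(W[i]-W[i-1]) for i in range(4)])
cv2.imwrite("pics/c1.png",cv2.resize(im[90:270,160:270],None,fx=3.3,fy=3.3,interpolation=2)); 
A=cv2.resize(im[85:265,160:280],None,fx=3.3,fy=3.3,interpolation=cv2.INTER_CUBIC);B=cv2.resize(im[85:265,335:415],None,fx=3.3,fy=3.3,interpolation=cv2.INTER_CUBIC)
cv2.imwrite("pics/c1.png",np.hstack([A,B]))
cv2.imwrite("pics/c2.png",cv2.resize(s[130:300,115:315],None,fx=3.5,fy=3.5,interpolation=cv2.INTER_CUBIC))
E
```

```text
topcam [0.36681599 0.07274726 0.98717345]
rack px [[343.5838   245.70518 ]
 [364.1618   111.94797 ]
 [401.20807  117.647385]
 [380.63007  251.4046  ]]
[[ 0.4125 -0.1068  0.024 ]
 [ 0.7159 -0.1584  0.024 ]
 [ 0.7033 -0.2419  0.024 ]
 [ 0.4012 -0.1866  0.024 ]] [ 0.55823644 -0.17342983  0.024     ] [np.float64(0.08067648640793261), np.float64(0.3078082380417504), np.float64(0.08443093058011461), np.float64(0.30706045404018745)]
```

View pics/c1.png

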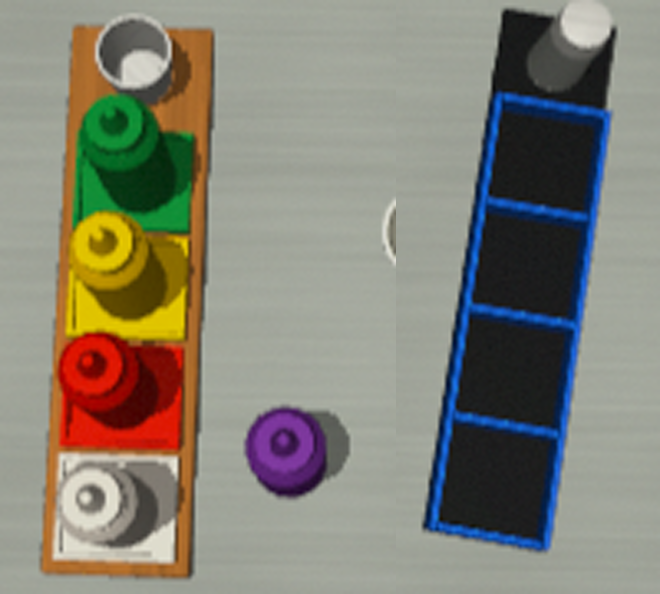

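View pics/c2.png

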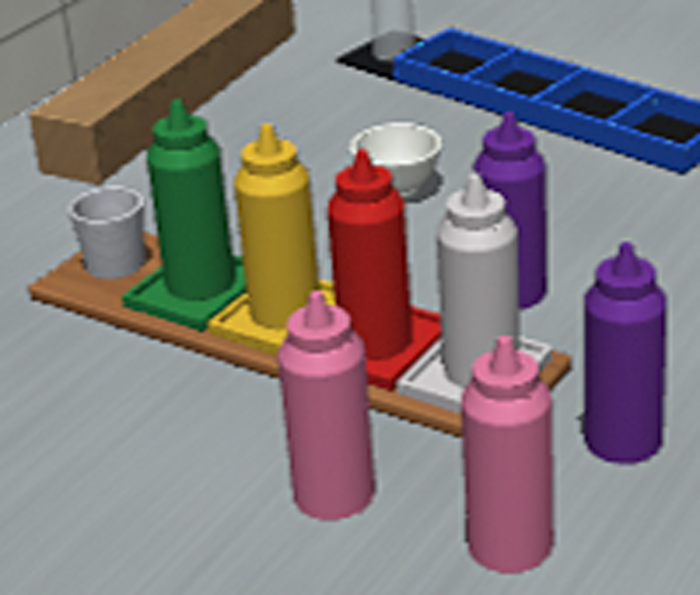

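Tips in the top crop: green (115,119), yellow (102,238), red (92,362), white (90,496), purple (285,440). In the side crop: green (178,101), yellow (266,126), red (362,151), white (474,175), purple (508,114). Rack wall-top corners in the top crop: (499,95), (609,110), (549,548), (427,528).

Run:
```python
from h import *
T=np.array([[115,119],[102,238],[92,362],[90,496],[285,440]])/3.3+[160,85]
S=np.array([[178,101],[266,126],[362,151],[474,175],[508,114]])/3.5+[115,130]
Ps=[]
for n in("top","side"):
    K,R,t=cam(n);Ps.append(K@np.c_[R,t])
X=cv2.triangulatePoints(Ps[0],Ps[1],T.T,S.T);X=(X[:3]/X[3]).T
print("tri",X.round(4)); print("plane",[ray("top",p,z).round(4)[:2] for p,z in zip(T,[.158]*4+[.142])])
# other bottles & bowl
print("others", [ray("top",p,.142).round(3)[:2] for p in([125,220],[123,279],[184,290])], ray("top",[292,156],.03).round(3))
C=np.array([[499,95],[609,110],[549,548],[427,528]]);U=np.c_[335+(C[:,0]-396)/3.3,85+C[:,1]/3.3]
W=np.array([ray("top",p,.024) for p in U]);print(W.round(4),W.mean(0).round(4),[round(np.linalg.norm(W[i]-W[i-1]),4) for i in range(4)])
d=W[0]+W[1]-W[2]-W[3];a=np.arctan2(d[1],d[0]);c=W.mean(0);print("rack yaw",a)
for x in(-.1125,-.0375,.0375,.1125):print("well",c[:2]+x*np.array([np.cos(a),np.sin(a)]))
b=(X[0]-X[3]);print("row yaw",np.arctan2(b[1],b[0]),np.linalg.norm(b[:2]))
# coaster corners
for q in(([63,455],[179,458],[176,563],[53,560]),([78,130],[195,134],[192,233],[74,229])):
    w=np.array([ray("top",np.array(p)/3.3+[160,85],.021) for p in q]);print("coaster",w.round(4)[:,:2].tolist(),w.mean(0).round(4))
```

```text
tri [[0.6473 0.2059 0.1555]
 [0.574  0.2108 0.1551]
 [0.4997 0.2138 0.1551]
 [0.4215 0.2118 0.1554]
 [0.4565 0.1011 0.1389]]
plane [array([0.6455, 0.205 ]), array([0.573 , 0.2101]), array([0.4993, 0.2133]), array([0.4219, 0.2116]), array([0.4571, 0.1014])]
others [array([0.451, 0.336]), array([0.339, 0.333]), array([0.32 , 0.217])] [0.61  0.006 0.03 ]
[[ 0.7116 -0.163   0.024 ]
 [ 0.7016 -0.2381  0.024 ]
 [ 0.402  -0.1882  0.024 ]
 [ 0.414  -0.1085  0.024 ]] [ 0.5573 -0.1745  0.024 ] [np.float64(0.3025), np.float64(0.0758), np.float64(0.3037), np.float64(0.0806)]
rack yaw -0.1728678206111949
well [ 0.44649765 -0.15510853]
well [ 0.52037981 -0.16800914]
well [ 0.59426198 -0.18090975]
well [ 0.66814414 -0.19381036]
row yaw -0.025776280178186027 0.2259705637241241
coaster [[0.4581, 0.2536], [0.457, 0.1761], [0.3876, 0.1761], [0.3885, 0.2575]] [0.4228 0.2158 0.021 ]
coaster [[0.6834, 0.2522], [0.6814, 0.1712], [0.6112, 0.1714], [0.6131, 0.2522]] [0.6473 0.2118 0.021 ]
```

Request:
step_arm --series '[0,0,0.121,0,0,-0.015,-1,0,0,0.121,0,0,-0.015,-1,0,0,0.121,0,0,-0.015,-1,0,0,0.12,0,0,-0.013,-1,0,0,0,0,0,0,-1]' --squeeze 25

```text
time: 0.6
eef_pos: [0.2056, -0.5108, 0.2466]
ee_rot: [[0.995, -0.102, 0.001], [-0.102, -0.995, -0.002], [0.001, 0.002, -1.0]]
force: [0.6, -0.6, -0.6]
opening: 0.0932
gripper_force: 0.0
```

```bash
cat > d.py <<'E'
from h import *
# tool-axis shift from the present pose to world points
import sys
s=monitor.observe();R=s["ee_rot"];p=s["eef_pos"]
print(s["time"],p.round(4),"yaw",np.arctan2(R[1,0],R[0,0]).round(4),"tilt",R[:2,2].round(4),"open",s["opening"],"F",s["force"].round(1))
for a in sys.argv[1:]:
    q=np.array(eval(a));print(a,"shift",(R.T@(q-p)).round(4));p=q
E
python3 d.py "(.4217,.2117,.245)" "(.668,-.1935,.245)" "(.4995,.2135,.245)" "(.5945,-.1805,.245)" "(.5737,.2105,.245)" "(.5205,-.1675,.245)" "(.6465,.2055,.245)" "(.4467,-.1545,.245)"
```

```text
0.6 [ 0.2056 -0.5108  0.2466] yaw -0.102 tilt [ 0.0007 -0.0022] open 0.09322878721727557 F [ 0.6 -0.6 -0.6]
(.4217,.2117,.245) shift [ 1.414e-01 -7.407e-01  2.000e-04]
(.668,-.1935,.245) shift [0.2863 0.378  0.001 ]
(.4995,.2135,.245) shift [-0.209  -0.3877 -0.001 ]
(.5945,-.1805,.245) shift [0.1346 0.3823 0.0009]
(.5737,.2105,.245) shift [-0.0605 -0.3869 -0.0009]
(.5205,-.1675,.245) shift [-0.0145  0.3815  0.0008]
(.6465,.2055,.245) shift [ 0.0874 -0.3839 -0.0007]
(.4467,-.1545,.245) shift [-0.1621  0.3785  0.0006]
```

Request:
step_arm --series '[0,0,0,0.006,-0.033,0,-1,0,0,0,0.009,-0.048,0,-1,0,0,0,0.009,-0.048,0,-1,0,0,0,0.009,-0.048,0,-1,0,0,0,0.009,-0.048,0,-1]'

```text
time: 1.1
eef_pos: [0.2696, -0.2884, 0.2444]
ee_rot: [[0.995, -0.097, -0.001], [-0.097, -0.995, 0.001], [-0.001, -0.001, -1.0]]
force: [0.3, -0.1, 0.7]
opening: 0.0929
gripper_force: 0.0
```

Request:
step_arm --series '[0,0,0,0.009,-0.048,0,-1,0,0,0,0.009,-0.048,0,-1,0,0,0,0.009,-0.048,0,-1,0,0,0,0.009,-0.048,0,-1,0,0,0,0.009,-0.048,0,-1]'

```text
time: 1.6
eef_pos: [0.3383, -0.0542, 0.2448]
ee_rot: [[0.995, -0.096, -0.0], [-0.096, -0.995, 0.0], [-0.0, -0.0, -1.0]]
force: [1.0, -0.7, 0.5]
opening: 0.0928
gripper_force: 0.0
```

Request:
step_arm --series '[0,0,0,0.009,-0.046,0,-1,0,0,0,0.009,-0.046,0,-1,0,0,0,0.009,-0.046,0,-1,0,0,0,0.009,-0.046,0,-1,0,0,0,0.009,-0.046,0,-1]'

```text
time: 2.1
eef_pos: [0.4061, 0.1702, 0.2445]
ee_rot: [[0.995, -0.096, -0.001], [-0.096, -0.995, -0.0], [-0.001, 0.0, -1.0]]
force: [2.0, -1.0, 0.3]
opening: 0.0931
gripper_force: 0.0
```

```bash
python3 d.py "(.4217,.2117,.245)" "(.4217,.2117,.085)"
```

```text
2.1 [0.4061 0.1702 0.2445] yaw -0.0957 tilt [-0.0008 -0.0003] open 0.09305818731561886 F [ 2.  -1.   0.3]
(.4217,.2117,.245) shift [ 0.0116 -0.0428 -0.0005]
(.4217,.2117,.085) shift [ 1.0e-04 -1.0e-04  1.6e-01]
```

Request:
step_arm --series '[0,0,0,0.005,-0.025,0,-1,0,0,0,0.0045,-0.0205,0,-1,0,0,0,0,0,0,-1,0,0,0,0,0,0,-1]'

```text
time: 2.5
eef_pos: [0.4198, 0.2121, 0.2445]
ee_rot: [[0.995, -0.097, -0.001], [-0.097, -0.995, -0.001], [-0.001, 0.001, -1.0]]
force: [0.2, 0.5, 0.3]
opening: 0.0929
gripper_force: 0.0
```

```bash
python3 d.py "(.4217,.2117,.245)" "(.4217,.2117,.085)"
python3 - <<'E'
from h import *
cv2.imwrite("pics/w1.png",capture("wrist"))
s=monitor.observe();c=camera_info("wrist");T=np.eye(4);T[:3,:3]=s["ee_rot"];T[:3,3]=s["eef_pos"]
M=np.linalg.inv(T@c["tool_from_camera"]);K=np.array([[c["fx"],0,c["cx"]],[0,c["fy"],c["cy"]],[0,0,1]])
P=np.array([[.4217,.2117,.158],[.4995,.2135,.158],[.5737,.2105,.158],[.4217,.2117,.12]])
print(cv2.projectPoints(P,cv2.Rodrigues(M[:3,:3])[0],M[:3,3],K,None)[0].reshape(-1,2).round(1))
E
```

```text
2.5 [0.4198 0.2121 0.2445] yaw -0.0973 tilt [-0.0014 -0.0007] open 0.09292069217018524 F [0.2 0.5 0.3]
(.4217,.2117,.245) shift [ 0.0019  0.0002 -0.0005]
(.4217,.2117,.085) shift [ 2.0e-04 -1.0e-04  1.6e-01]
[[256.5 181.1]
 [246.6 100.9]
 [241.   12.6]
 [256.4 173.4]]
```

View pics/w1.png

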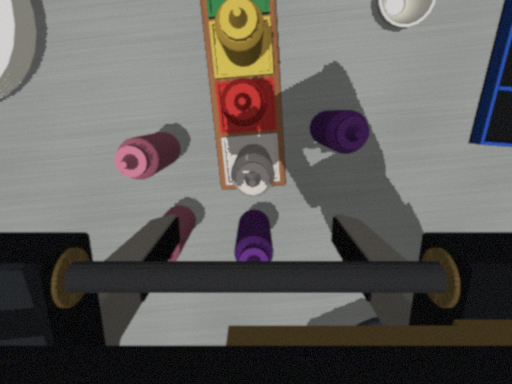

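Wrist view: white tip at (253,179), red (242,100), yellow (238,14), all within 3 px of the prediction, and the path down is clear. I'll descend now.

Request:
step_arm --series '[0,0,0,0.002,-0.001,0.03,-1,0,0,0,0,0,0.045,-1,0,0,0,0,0,0.045,-1,0,0,0,0,0,0.03,-1,0,0,0,0,0,0.01,-1]'

```text
time: 3.05
eef_pos: [0.4207, 0.2116, 0.083]
ee_rot: [[0.995, -0.1, -0.004], [-0.1, -0.995, -0.002], [-0.004, 0.002, -1.0]]
force: [-0.3, 0.3, -0.3]
opening: 0.0929
gripper_force: 0.0
```

Request:
step_arm --series '[0,0,0,0,0,0,1,0,0,0,0,0,0,1,0,0,0,0,0,0,1,0,0,0,0,0,0,1,0,0,0,0,0,0,1]' --squeeze 25

```text
time: 3.55
eef_pos: [0.4228, 0.2134, 0.0861]
ee_rot: [[0.995, -0.1, 0.001], [-0.1, -0.995, 0.0], [0.001, -0.001, -1.0]]
force: [0.4, 0.3, -0.0]
opening: 0.0575
gripper_force: 0.0
```

Request:
step_arm --series '[0,0,0,0,0,0,1,0,0,0,0,0,0,1,0,0,0,0,0,0,1,0,0,0,0,0,0,1]'

```text
time: 3.95
eef_pos: [0.4227, 0.2135, 0.0856]
ee_rot: [[0.995, -0.1, 0.001], [-0.1, -0.995, 0.0], [0.001, -0.0, -1.0]]
force: [-0.6, 1.4, 5.1]
opening: 0.0482
gripper_force: 25.0
```

Request:
step_arm --series '[0,0,0,0,0,-0.015,1,0,0,0,0,0,-0.035,1,0,0,0,0,0,-0.045,1,0,0,0,0,0,-0.045,1,0,0,0,0,0,-0.02,1]'

```text
time: 4.45
eef_pos: [0.4231, 0.2135, 0.2487]
ee_rot: [[0.995, -0.1, 0.003], [-0.1, -0.995, 0.001], [0.003, -0.002, -1.0]]
force: [1.5, 0.1, -3.7]
opening: 0.0483
gripper_force: 25.0
```

```bash
python3 d.py "(.669,-.193,.245)"
```

```text
4.45 [0.4231 0.2135 0.2487] yaw -0.1001 tilt [0.0035 0.0012] open 0.04832377455661385 F [ 1.5  0.1 -3.7]
(.669,-.193,.245) shift [0.2853 0.3799 0.0041]
```

Request:
step_arm --series '[0,0,0,0.015,0.02,0,1,0,0,0,0.0255,0.034,0,1,0,0,0,0.0255,0.034,0,1,0,0,0,0.0255,0.034,0,1,0,0,0,0.0255,0.034,0,1]'

```text
time: 4.95
eef_pos: [0.5234, 0.0447, 0.2447]
ee_rot: [[0.995, -0.1, -0.001], [-0.1, -0.995, -0.0], [-0.001, 0.0, -1.0]]
force: [0.7, 1.2, -2.7]
opening: 0.0481
gripper_force: 25.0
```

Request:
step_arm --series '[0,0,0,0.0255,0.034,0,1,0,0,0,0.0255,0.034,0,1,0,0,0,0.0255,0.034,0,1,0,0,0,0.0255,0.034,0,1,0,0,0,0.0255,0.034,0,1]'

```text
time: 5.45
eef_pos: [0.6332, -0.1372, 0.2444]
ee_rot: [[0.995, -0.1, -0.002], [-0.1, -0.995, 0.0], [-0.002, -0.0, -1.0]]
force: [-0.1, 0.2, -2.3]
opening: 0.0482
gripper_force: 25.0
```

Request:
step_arm --series '[0,0,0,0.0255,0.034,0,1,0,0,0,0.015,0.02,0,1,0,0,0,0,0,0,1,0,0,0,0,0,0,1]'

```text
time: 5.85
eef_pos: [0.6674, -0.1934, 0.244]
ee_rot: [[0.995, -0.101, -0.002], [-0.101, -0.995, 0.001], [-0.002, -0.001, -1.0]]
force: [-0.4, 0.9, -2.1]
opening: 0.0486
gripper_force: 25.0
```

```bash
python3 d.py "(.669,-.193,.245)" "(.669,-.193,.0735)"
python3 - <<'E'
from h import *
cv2.imwrite("pics/w2.png",capture("wrist"))
im=capture("top")[80:270,320:430]
cv2.imwrite("pics/t2.png",cv2.resize(im,None,fx=3,fy=3))
E
```

```text
5.85 [ 0.6674 -0.1934  0.244 ] yaw -0.1008 tilt [-0.0022  0.0009] open 0.04858885084865941 F [-0.4  0.9 -2.1]
(.669,-.193,.245) shift [ 0.0015 -0.0005 -0.001 ]
(.669,-.193,.0735) shift [4.000e-04 1.000e-04 1.715e-01]
```

View pics/w2.png

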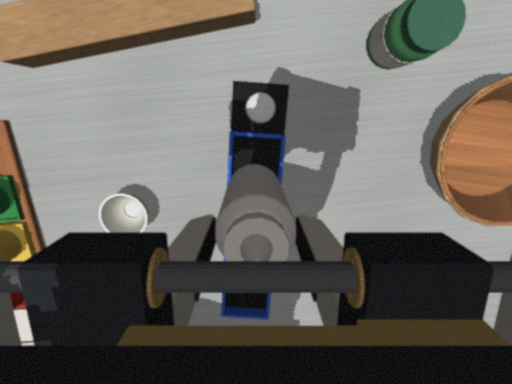

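Wrist view: the bottle hangs upright. The rack's far wall corners are at about (231,132) and (284,136), and its near edge at (222,317) and (269,318). I'll check the rack against this view by colour mask.

Run:
```python
from h import *
im=cv2.imread("pics/w2.png");s=monitor.observe();c=camera_info("wrist");T=np.eye(4);T[:3,:3]=s["ee_rot"];T[:3,3]=s["eef_pos"]
M=T@c["tool_from_camera"];K=np.array([[c["fx"],0,c["cx"]],[0,c["fy"],c["cy"]],[0,0,1]])
h=cv2.cvtColor(im,cv2.COLOR_BGR2HSV);m=cv2.inRange(h,(105,150,60),(125,255,255));m[:120]=0;m[325:]=0;m[:,:215]=0;m[:,295:]=0
p=cv2.findNonZero(m);b=cv2.boxPoints(cv2.minAreaRect(p))
W=[]
for u in list(b)+[(231,132),(284,136),(269,318),(222,317)]:
    d=M[:3,:3]@np.linalg.solve(K,[*u,1.]);w=M[:3,3]+d*(.024-M[2,3])/d[2];W.append(w);print(np.round(u,1),w.round(4))
print(np.mean(W[:4],0),np.mean(W[4:],0))
```

```text
[219.2 315.3] [ 0.4146 -0.1049  0.024 ]
[230.4 130.5] [ 0.7148 -0.1602  0.024 ]
[284.6 133.8] [ 0.7026 -0.2361  0.024 ]
[273.4 318.6] [ 0.3993 -0.1945  0.024 ]
[231 132] [ 0.7127 -0.1608  0.024 ]
[284 136] [ 0.6996 -0.235   0.024 ]
[269 318] [ 0.4012 -0.1874  0.024 ]
[222 317] [ 0.411  -0.1091  0.024 ]
[ 0.5578288  -0.17391764  0.024     ] [ 0.55613087 -0.17309156  0.024     ]
```

Request:
step_arm --series '[0,0,0,0.0015,-0.0005,0.03,1,0,0,0,0,0,0.045,1,0,0,0,0,0,0.045,1,0,0,0,0,0,0.03,1,0,0,0,0,0,0.01,1]'

```text
time: 6.45
eef_pos: [0.6675, -0.1914, 0.0821]
ee_rot: [[0.995, -0.099, -0.005], [-0.099, -0.995, 0.002], [-0.005, -0.001, -1.0]]
force: [-0.0, -0.5, -1.9]
opening: 0.0479
gripper_force: 25.0
```

Request:
step_arm --series '[0,0,0,0,0,0.004,1,0,0,0,0,0,0.004,1,0,0,0,0,0,0.001,1,0,0,0,0,0,0,1]'

```text
time: 6.85
eef_pos: [0.67, -0.1932, 0.0776]
ee_rot: [[0.995, -0.1, 0.002], [-0.1, -0.995, -0.001], [0.002, 0.0, -1.0]]
force: [-0.5, -0.6, -2.5]
opening: 0.0479
gripper_force: 25.0
```

Request:
step_arm --series '[0,0,0,0,0,0.0015,1,0,0,0,0,0,0.0015,1,0,0,0,0,0,0.001,1,0,0,0,0,0,0,1]'

```text
time: 7.25
eef_pos: [0.6704, -0.1931, 0.0737]
ee_rot: [[0.995, -0.1, 0.002], [-0.1, -0.995, -0.001], [0.002, 0.0, -1.0]]
force: [0.2, 1.1, 5.9]
opening: 0.048
gripper_force: 25.0
```

Contact with the floor (+8 N). I'll release gently and rise.

Request:
step_arm --series '[0,0,0,0,0,0,0.2,0,0,0,0,0,0,-0.2,0,0,0,0,0,0,-1,0,0,0,0,0,0,-1,0,0,0,0,0,0,-1]'

```text
time: 7.75
eef_pos: [0.6695, -0.193, 0.0722]
ee_rot: [[0.995, -0.1, -0.0], [-0.1, -0.995, 0.0], [-0.0, -0.0, -1.0]]
force: [0.8, -0.0, -1.3]
opening: 0.0748
gripper_force: 0.0
```

Request:
step_arm --series '[0,0,0,0,0,-0.01,-1,0,0,0,0,0,-0.03,-1,0,0,0,0,0,-0.045,-1,0,0,0,0,0,-0.045,-1,0,0,0,0,0,-0.04,-1]'

```text
time: 8.25
eef_pos: [0.6696, -0.193, 0.2457]
ee_rot: [[0.995, -0.1, 0.002], [-0.1, -0.995, -0.001], [0.002, 0.0, -1.0]]
force: [-0.7, 0.4, 0.6]
opening: 0.0931
gripper_force: 0.0
```

```bash
python3 d.py "(.5,.2145,.245)"
```

```text
8.25 [ 0.6696 -0.193   0.2457] yaw -0.1002 tilt [ 0.0018 -0.0006] open 0.093132429490051 F [-0.7  0.4  0.6]
(.5,.2145,.245) shift [-2.095e-01 -3.885e-01  2.000e-04]
```

Request:
step_arm --series '[0,0,0,-0.02,-0.037,0,-1,0,0,0,-0.02,-0.037,0,-1,0,0,0,-0.02,-0.037,0,-1,0,0,0,-0.02,-0.037,0,-1,0,0,0,-0.02,-0.037,0,-1]'

```text
time: 8.75
eef_pos: [0.5877, 0.0024, 0.2432]
ee_rot: [[0.995, -0.1, 0.001], [-0.1, -0.995, -0.0], [0.001, -0.0, -1.0]]
force: [1.4, 0.1, 0.1]
opening: 0.0933
gripper_force: 0.0
```

Request:
step_arm --series '[0,0,0,-0.02,-0.037,0,-1,0,0,0,-0.02,-0.037,0,-1,0,0,0,-0.02,-0.037,0,-1,0,0,0,-0.02,-0.037,0,-1,0,0,0,-0.02,-0.037,0,-1]'

```text
time: 9.25
eef_pos: [0.5067, 0.1966, 0.2433]
ee_rot: [[0.995, -0.1, 0.001], [-0.1, -0.995, 0.0], [0.001, -0.0, -1.0]]
force: [0.9, 0.3, 0.4]
opening: 0.0928
gripper_force: 0.0
```

Request:
step_arm --series '[0,0,0,-0.0095,-0.0185,0,-1,0,0,0,0,0,0,-1,0,0,0,0,0,0,-1,0,0,0,0,0,0,-1]'

```text
time: 9.65
eef_pos: [0.5004, 0.2136, 0.2426]
ee_rot: [[0.995, -0.101, 0.0], [-0.101, -0.995, -0.0], [0.0, 0.0, -1.0]]
force: [0.7, -0.3, 0.1]
opening: 0.0929
gripper_force: 0.0
```

```bash
python3 d.py "(.5,.2145,.245)" "(.5,.2145,.085)"
python3 - <<'E'
from h import *
im=capture("top");a=cv2.resize(im[85:265,335:415],None,fx=3.3,fy=3.3,interpolation=2)
s=capture("side");b=cv2.resize(s[110:250,120:330],None,fx=2.5,fy=2.5,interpolation=2);b=cv2.copyMakeBorder(b,0,a.shape[0]-b.shape[0],0,0,0)
cv2.imwrite("pics/t3.png",np.hstack([a,b]))
E
```

```text
9.65 [0.5004 0.2136 0.2426] yaw -0.1011 tilt [ 0.0003 -0.0001] open 0.09291897044325262 F [ 0.7 -0.3  0.1]
(.5,.2145,.245) shift [-0.0005 -0.0009 -0.0024]
(.5,.2145,.085) shift [-1.0e-04 -0.0e+00  1.6e-01]
```

View pics/t3.png

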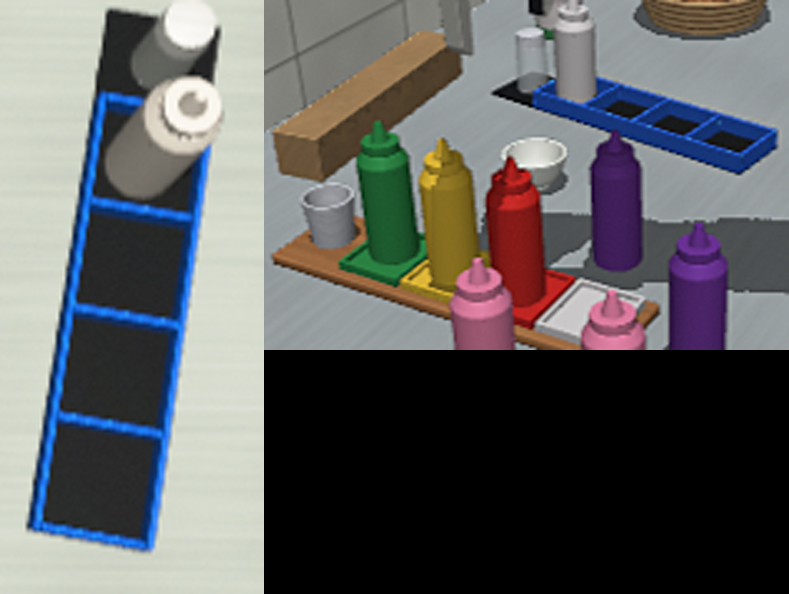

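White stands upright in the far well (top crop: base around (142,160), tip (190,97)), and the bowl hasn't moved. Red is next.

Request:
step_arm --series '[0,0,0,-0.0005,-0.001,0.03,-1,0,0,0,0,0,0.045,-1,0,0,0,0,0,0.045,-1,0,0,0,0,0,0.028,-1,0,0,0,0,0,0.009,-1]'

```text
time: 10.25
eef_pos: [0.4983, 0.2143, 0.0826]
ee_rot: [[0.995, -0.101, -0.004], [-0.101, -0.995, -0.001], [-0.004, 0.002, -1.0]]
force: [0.0, 0.9, 1.0]
opening: 0.0931
gripper_force: 0.0
```

Request:
step_arm --series '[0,0,0,0,0,0,1,0,0,0,0,0,0,1,0,0,0,0,0,0,1,0,0,0,0,0,0,1,0,0,0,0,0,0,1]'

```text
time: 10.75
eef_pos: [0.4999, 0.2157, 0.0861]
ee_rot: [[0.995, -0.1, 0.001], [-0.1, -0.995, 0.0], [0.001, -0.001, -1.0]]
force: [-0.1, 0.9, 0.0]
opening: 0.0575
gripper_force: 0.0
```

Request:
step_arm --series '[0,0,0,0,0,0,1,0,0,0,0,0,0,1,0,0,0,0,0,0,1,0,0,0,0,0,0,1]'

```text
time: 11.15
eef_pos: [0.4998, 0.2157, 0.0857]
ee_rot: [[0.995, -0.1, 0.001], [-0.1, -0.995, 0.0], [0.001, -0.0, -1.0]]
force: [0.0, 1.9, 4.6]
opening: 0.0481
gripper_force: 25.0
```

```bash
python3 d.py; python3 -c "
from h import *
print(ray('top',(335+190/3.3,85+97/3.3),.146))"
```

```text
11.15 [0.4998 0.2157 0.0857] yaw -0.1002 tilt [0.0007 0.0003] open 0.04809461874221731 F [0.  1.9 4.6]
[ 0.6672067  -0.18522803  0.146     ]
```

Run:
```python
from h import *
for y in(-.193,-.185):
  print(((proj("top",[[.6685,y,.146],[.6685,y,.128],[.6685,y,.004]])-[335,85])*3.3).round(0).tolist())
a=cv2.imread("pics/t3.png")[:,:264]
cv2.imwrite("pics/t4.png",cv2.resize(a[0:230,80:250],None,fx=2.6,fy=2.6,interpolation=2))
```

```text
[[203.0, 95.0], [194.0, 105.0], [141.0, 165.0]]
[[190.0, 95.0], [181.0, 105.0], [129.0, 164.0]]
```

View pics/t4.png

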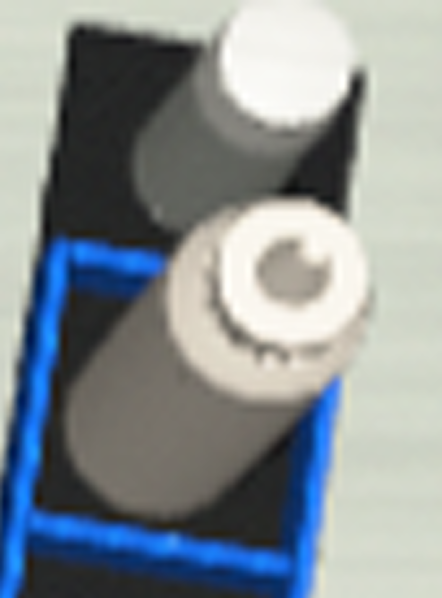

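The collar centre in this crop, (295,272), matches the expected position, so white is centred. Lift red.

Request:
step_arm --series '[0,0,0,0,0,-0.015,1,0,0,0,0,0,-0.035,1,0,0,0,0,0,-0.045,1,0,0,0,0,0,-0.045,1,0,0,0,0,0,-0.02,1]'

```text
time: 11.65
eef_pos: [0.5003, 0.2158, 0.249]
ee_rot: [[0.995, -0.1, 0.004], [-0.1, -0.995, 0.001], [0.004, -0.001, -1.0]]
force: [-0.3, 0.1, -1.9]
opening: 0.0484
gripper_force: 25.0
```

Request:
step_arm --series '[0,0,0,0.0055,0.015,0,1,0,0,0,0.0123,0.0355,0,1,0,0,0,0.0123,0.0355,0,1,0,0,0,0.0123,0.0355,0,1,0,0,0,0.0123,0.0355,0,1]'

```text
time: 12.15
eef_pos: [0.5375, 0.0515, 0.2433]
ee_rot: [[0.995, -0.1, -0.003], [-0.1, -0.995, -0.0], [-0.003, 0.001, -1.0]]
force: [-0.4, 0.6, -1.7]
opening: 0.0477
gripper_force: 25.0
```

Request:
step_arm --series '[0,0,0,0.0123,0.0355,0,1,0,0,0,0.0123,0.0355,0,1,0,0,0,0.0123,0.0355,0,1,0,0,0,0.0123,0.0355,0,1,0,0,0,0.0123,0.0355,0,1]'

```text
time: 12.65
eef_pos: [0.5807, -0.1312, 0.2431]
ee_rot: [[0.995, -0.1, -0.003], [-0.1, -0.995, 0.001], [-0.003, -0.0, -1.0]]
force: [0.4, -0.1, -2.5]
opening: 0.0481
gripper_force: 25.0
```

Request:
step_arm --series '[0,0,0,0.0123,0.0355,0,1,0,0,0,0.0055,0.015,0,1,0,0,0,0,0,0,1,0,0,0,0,0,0,1]'

```text
time: 13.05
eef_pos: [0.5936, -0.1805, 0.244]
ee_rot: [[0.995, -0.1, -0.002], [-0.1, -0.995, 0.001], [-0.002, -0.001, -1.0]]
force: [-0.5, 0.3, -1.8]
opening: 0.0484
gripper_force: 25.0
```

```bash
python3 d.py "(.5945,-.1805,.245)"
```

```text
13.05 [ 0.5936 -0.1805  0.244 ] yaw -0.1006 tilt [-0.0021  0.0011] open 0.04836107758796317 F [-0.5  0.3 -1.8]
(.5945,-.1805,.245) shift [ 0.0009 -0.0001 -0.001 ]
```

Request:
step_arm --series '[0,0,0,0,0,0.03,1,0,0,0,0,0,0.045,1,0,0,0,0,0,0.045,1,0,0,0,0,0,0.03,1,0,0,0,0,0,0.01,1]'

```text
time: 13.55
eef_pos: [0.5923, -0.1788, 0.082]
ee_rot: [[0.995, -0.099, -0.005], [-0.099, -0.995, 0.002], [-0.005, -0.002, -1.0]]
force: [-0.2, 0.2, -2.2]
opening: 0.0482
gripper_force: 25.0
```

Request:
step_arm --series '[0,0,0,0,0,0.004,1,0,0,0,0,0,0.004,1,0,0,0,0,0,0.003,1,0,0,0,0,0,0.002,1,0,0,0,0,0,0,1]'

```text
time: 14.05
eef_pos: [0.5953, -0.1811, 0.0737]
ee_rot: [[0.995, -0.1, 0.002], [-0.1, -0.995, -0.001], [0.002, 0.0, -1.0]]
force: [-0.1, 2.2, 3.4]
opening: 0.0481
gripper_force: 25.0
```

Request:
step_arm --series '[0,0,0,0,0,0,0.2,0,0,0,0,0,0,-0.2,0,0,0,0,0,0,-1,0,0,0,0,0,0,-1,0,0,0,0,0,0,-1]'

```text
time: 14.55
eef_pos: [0.5942, -0.181, 0.0722]
ee_rot: [[0.995, -0.1, -0.0], [-0.1, -0.995, -0.0], [-0.0, 0.0, -1.0]]
force: [-0.5, 0.0, 0.2]
opening: 0.0752
gripper_force: 0.0
```

Request:
step_arm --series '[0,0,0,0,0,-0.01,-1,0,0,0,0,0,-0.03,-1,0,0,0,0,0,-0.045,-1,0,0,0,0,0,-0.045,-1,0,0,0,0,0,-0.04,-1]'

```text
time: 15.05
eef_pos: [0.5943, -0.1809, 0.2455]
ee_rot: [[0.995, -0.1, 0.002], [-0.1, -0.995, -0.001], [0.002, 0.0, -1.0]]
force: [-0.3, 0.1, 0.2]
opening: 0.093
gripper_force: 0.0
```

Request:
step_arm --series '[0,0,0,-0.0055,-0.0355,0,-1,0,0,0,-0.0055,-0.0355,0,-1,0,0,0,-0.0055,-0.0355,0,-1,0,0,0,-0.0055,-0.0355,0,-1,0,0,0,-0.0055,-0.0355,0,-1]'

```text
time: 15.55
eef_pos: [0.5845, -0.0002, 0.2432]
ee_rot: [[0.995, -0.1, 0.001], [-0.1, -0.995, -0.0], [0.001, -0.0, -1.0]]
force: [0.1, -1.1, -0.6]
opening: 0.0928
gripper_force: 0.0
```

Request:
step_arm --series '[0,0,0,-0.0055,-0.0355,0,-1,0,0,0,-0.0055,-0.0355,0,-1,0,0,0,-0.0055,-0.0355,0,-1,0,0,0,-0.0055,-0.0355,0,-1,0,0,0,-0.0055,-0.0355,0,-1]'

```text
time: 16.05
eef_pos: [0.5749, 0.1792, 0.2432]
ee_rot: [[0.995, -0.1, 0.001], [-0.1, -0.995, 0.0], [0.001, -0.0, -1.0]]
force: [-0.0, 0.6, 0.5]
opening: 0.0931
gripper_force: 0.0
```

Request:
step_arm --series '[0,0,0,-0.005,-0.034,0,-1,0,0,0,0,0,0,-1,0,0,0,0,0,0,-1,0,0,0,0,0,0,-1]'

```text
time: 16.45
eef_pos: [0.5737, 0.2112, 0.2427]
ee_rot: [[0.995, -0.101, 0.0], [-0.101, -0.995, -0.0], [0.0, 0.0, -1.0]]
force: [0.4, -0.2, 0.1]
opening: 0.0932
gripper_force: 0.0
```

```bash
python3 d.py "(.574,.212,.245)" "(.574,.212,.085)"
```

```text
16.45 [0.5737 0.2112 0.2427] yaw -0.1009 tilt [ 0.0002 -0.0002] open 0.09322289634575345 F [ 0.4 -0.2  0.1]
(.574,.212,.245) shift [ 0.0002 -0.0008 -0.0023]
(.574,.212,.085) shift [-0.   -0.    0.16]
```

Request:
step_arm --series '[0,0,0,0,-0.001,0.03,-1,0,0,0,0,0,0.045,-1,0,0,0,0,0,0.045,-1,0,0,0,0,0,0.028,-1,0,0,0,0,0,0.009,-1]'

```text
time: 16.95
eef_pos: [0.5723, 0.2115, 0.0826]
ee_rot: [[0.995, -0.101, -0.004], [-0.101, -0.995, -0.001], [-0.004, 0.002, -1.0]]
force: [0.0, -0.4, 0.1]
opening: 0.0931
gripper_force: 0.0
```

Request:
step_arm --series '[0,0,0,0,0,0,1,0,0,0,0,0,0,1,0,0,0,0,0,0,1,0,0,0,0,0,0,1,0,0,0,0,0,0,1]'

```text
time: 17.45
eef_pos: [0.574, 0.2132, 0.0862]
ee_rot: [[0.995, -0.1, 0.001], [-0.1, -0.995, 0.0], [0.001, -0.0, -1.0]]
force: [0.1, 0.2, 0.8]
opening: 0.0572
gripper_force: 0.0
```

Request:
step_arm --series '[0,0,0,0,0,0,1,0,0,0,0,0,0,1,0,0,0,0,0,0,1,0,0,0,0,0,0,1]'

```text
time: 17.85
eef_pos: [0.5739, 0.2133, 0.0857]
ee_rot: [[0.995, -0.1, 0.001], [-0.1, -0.995, 0.0], [0.001, -0.0, -1.0]]
force: [0.5, 0.7, 4.2]
opening: 0.0482
gripper_force: 25.0
```

Request:
step_arm --series '[0,0,0,0,0,-0.015,1,0,0,0,0,0,-0.035,1,0,0,0,0,0,-0.045,1,0,0,0,0,0,-0.045,1,0,0,0,0,0,-0.02,1]'

```text
time: 18.35
eef_pos: [0.5745, 0.2133, 0.2504]
ee_rot: [[0.995, -0.1, 0.005], [-0.1, -0.995, 0.001], [0.005, -0.002, -1.0]]
force: [1.1, 0.3, -2.1]
opening: 0.0477
gripper_force: 25.0
```

Request:
step_arm --series '[0,0,0,-0.0005,0.0145,0,1,0,0,0,-0.0014,0.0355,0,1,0,0,0,-0.0014,0.0355,0,1,0,0,0,-0.0014,0.0355,0,1,0,0,0,-0.0014,0.0355,0,1]'

```text
time: 18.85
eef_pos: [0.5502, 0.0558, 0.2435]
ee_rot: [[0.995, -0.1, -0.003], [-0.1, -0.995, -0.0], [-0.003, 0.001, -1.0]]
force: [0.5, -0.6, -2.7]
opening: 0.0481
gripper_force: 25.0
```

Request:
step_arm --series '[0,0,0,-0.0014,0.0355,0,1,0,0,0,-0.0014,0.0355,0,1,0,0,0,-0.0014,0.0355,0,1,0,0,0,-0.0014,0.0355,0,1,0,0,0,-0.0014,0.0355,0,1]'

```text
time: 19.35
eef_pos: [0.5252, -0.1197, 0.2436]
ee_rot: [[0.995, -0.1, -0.003], [-0.1, -0.995, 0.001], [-0.003, -0.0, -1.0]]
force: [-0.1, -0.2, -3.3]
opening: 0.0481
gripper_force: 25.0
```

Request:
step_arm --series '[0,0,0,-0.0014,0.0355,0,1,0,0,0,-0.0005,0.0145,0,1,0,0,0,0,0,0,1,0,0,0,0,0,0,1]'

```text
time: 19.75
eef_pos: [0.5197, -0.167, 0.2444]
ee_rot: [[0.995, -0.101, -0.002], [-0.101, -0.995, 0.001], [-0.002, -0.001, -1.0]]
force: [-0.4, -0.0, -3.0]
opening: 0.0482
gripper_force: 25.0
```

```bash
python3 d.py "(.5205,-.1678,.245)"
```

```text
19.75 [ 0.5197 -0.167   0.2444] yaw -0.1007 tilt [-0.0016  0.001 ] open 0.04820387413759409 F [-0.4 -0.  -3. ]
(.5205,-.1678,.245) shift [ 0.0009  0.0007 -0.0006]
```

Request:
step_arm --series '[0,0,0,0,0,0.03,1,0,0,0,0,0,0.045,1,0,0,0,0,0,0.045,1,0,0,0,0,0,0.03,1,0,0,0,0,0,0.01,1]'

```text
time: 20.25
eef_pos: [0.5186, -0.1655, 0.0823]
ee_rot: [[0.995, -0.099, -0.005], [-0.099, -0.995, 0.002], [-0.005, -0.002, -1.0]]
force: [-1.2, -0.5, -2.5]
opening: 0.048
gripper_force: 25.0
```

Request:
step_arm --series '[0,0,0,0,0,0.004,1,0,0,0,0,0,0.004,1,0,0,0,0,0,0.003,1,0,0,0,0,0,0.002,1,0,0,0,0,0,0,1]'

```text
time: 20.75
eef_pos: [0.5213, -0.1677, 0.0737]
ee_rot: [[0.995, -0.1, 0.002], [-0.1, -0.995, -0.001], [0.002, 0.001, -1.0]]
force: [-1.3, 1.1, 3.5]
opening: 0.0483
gripper_force: 25.0
```

Request:
step_arm --series '[0,0,0,0,0,0,0.2,0,0,0,0,0,0,-0.2,0,0,0,0,0,0,-1,0,0,0,0,0,0,-1,0,0,0,0,0,0,-1]'

```text
time: 21.25
eef_pos: [0.5203, -0.1675, 0.0724]
ee_rot: [[0.995, -0.1, 0.0], [-0.1, -0.995, -0.0], [0.0, 0.0, -1.0]]
force: [-0.0, 0.0, 0.5]
opening: 0.0753
gripper_force: 0.0
```

Request:
step_arm --series '[0,0,0,0,0,-0.01,-1,0,0,0,0,0,-0.03,-1,0,0,0,0,0,-0.045,-1,0,0,0,0,0,-0.045,-1,0,0,0,0,0,-0.04,-1]'

```text
time: 21.75
eef_pos: [0.5203, -0.1674, 0.2455]
ee_rot: [[0.995, -0.1, 0.001], [-0.1, -0.995, -0.001], [0.002, 0.0, -1.0]]
force: [0.8, -0.7, 0.5]
opening: 0.093
gripper_force: 0.0
```

Request:
step_arm --series '[0,0,0,0.008,-0.035,0,-1,0,0,0,0.008,-0.035,0,-1,0,0,0,0.008,-0.035,0,-1,0,0,0,0.008,-0.035,0,-1,0,0,0,0.008,-0.035,0,-1]'

```text
time: 22.25
eef_pos: [0.5778, 0.0041, 0.2432]
ee_rot: [[0.995, -0.1, 0.001], [-0.1, -0.995, -0.0], [0.001, 0.0, -1.0]]
force: [-0.2, 0.4, -0.2]
opening: 0.093
gripper_force: 0.0
```

Request:
step_arm --series '[0,0,0,0.008,-0.035,0,-1,0,0,0,0.008,-0.035,0,-1,0,0,0,0.008,-0.035,0,-1,0,0,0,0.008,-0.035,0,-1,0,0,0,0.008,-0.035,0,-1]'

```text
time: 22.75
eef_pos: [0.6351, 0.1743, 0.2432]
ee_rot: [[0.995, -0.1, 0.0], [-0.1, -0.995, 0.0], [0.0, -0.0, -1.0]]
force: [1.0, -0.4, -0.0]
opening: 0.0931
gripper_force: 0.0
```

Request:
step_arm --series '[0,0,0,0.0085,-0.036,0,-1,0,0,0,0,0,0,-1,0,0,0,0,0,0,-1,0,0,0,0,0,0,-1]'

```text
time: 23.15
eef_pos: [0.6468, 0.2069, 0.2428]
ee_rot: [[0.995, -0.101, 0.0], [-0.101, -0.995, -0.0], [0.0, 0.0, -1.0]]
force: [-0.3, -0.4, 0.8]
opening: 0.0931
gripper_force: 0.0
```

```bash
python3 d.py "(.6468,.2075,.245)" "(.6468,.2075,.085)"
```

```text
23.15 [0.6468 0.2069 0.2428] yaw -0.1008 tilt [ 0.0001 -0.0002] open 0.09308560678348765 F [-0.3 -0.4  0.8]
(.6468,.2075,.245) shift [-0.0001 -0.0006 -0.0022]
(.6468,.2075,.085) shift [-0.   -0.    0.16]
```

Request:
step_arm --series '[0,0,0,0,-0.001,0.03,-1,0,0,0,0,0,0.045,-1,0,0,0,0,0,0.045,-1,0,0,0,0,0,0.028,-1,0,0,0,0,0,0.009,-1]'

```text
time: 23.65
eef_pos: [0.6454, 0.2072, 0.0825]
ee_rot: [[0.995, -0.101, -0.005], [-0.101, -0.995, -0.001], [-0.004, 0.002, -1.0]]
force: [-0.6, 0.6, -0.2]
opening: 0.093
gripper_force: 0.0
```

Request:
step_arm --series '[0,0,0,0,0,0,1,0,0,0,0,0,0,1,0,0,0,0,0,0,1,0,0,0,0,0,0,1,0,0,0,0,0,0,1]'

```text
time: 24.15
eef_pos: [0.6475, 0.2089, 0.0862]
ee_rot: [[0.995, -0.1, 0.001], [-0.1, -0.995, 0.0], [0.001, -0.0, -1.0]]
force: [-0.4, -0.0, -0.4]
opening: 0.0575
gripper_force: 0.0
```

Request:
step_arm --series '[0,0,0,0,0,0,1,0,0,0,0,0,0,1,0,0,0,0,0,0,1,0,0,0,0,0,0,1]'

```text
time: 24.55
eef_pos: [0.6473, 0.2089, 0.0857]
ee_rot: [[0.995, -0.1, 0.001], [-0.1, -0.995, 0.0], [0.001, -0.0, -1.0]]
force: [-0.2, 1.1, 3.1]
opening: 0.0483
gripper_force: 25.0
```

Request:
step_arm --series '[0,0,0,0,0,-0.015,1,0,0,0,0,0,-0.035,1,0,0,0,0,0,-0.045,1,0,0,0,0,0,-0.045,1,0,0,0,0,0,-0.02,1]'

```text
time: 25.05
eef_pos: [0.648, 0.2089, 0.2508]
ee_rot: [[0.995, -0.1, 0.005], [-0.1, -0.995, 0.001], [0.005, -0.002, -1.0]]
force: [0.3, -0.7, -2.5]
opening: 0.0479
gripper_force: 25.0
```

Request:
step_arm --series '[0,0,0,-0.0065,0.016,0,1,0,0,0,-0.015,0.035,0,1,0,0,0,-0.015,0.035,0,1,0,0,0,-0.015,0.035,0,1,0,0,0,-0.015,0.035,0,1]'

```text
time: 25.55
eef_pos: [0.564, 0.059, 0.2458]
ee_rot: [[0.995, -0.1, -0.0], [-0.1, -0.995, -0.0], [-0.0, 0.0, -1.0]]
force: [0.7, 0.0, -2.5]
opening: 0.0478
gripper_force: 25.0
```

Request:
step_arm --series '[0,0,0,-0.015,0.035,0,1,0,0,0,-0.015,0.035,0,1,0,0,0,-0.015,0.035,0,1,0,0,0,-0.015,0.035,0,1,0,0,0,-0.015,0.035,0,1]'

```text
time: 26.05
eef_pos: [0.4719, -0.1076, 0.2459]
ee_rot: [[0.995, -0.1, -0.0], [-0.1, -0.995, -0.0], [-0.0, 0.0, -1.0]]
force: [-0.8, -0.5, -2.4]
opening: 0.0479
gripper_force: 25.0
```

Request:
step_arm --series '[0,0,0,-0.015,0.035,0,1,0,0,0,-0.0065,0.016,0,1,0,0,0,0,0,0,1,0,0,0,0,0,0,1]'

```text
time: 26.45
eef_pos: [0.4467, -0.1548, 0.2457]
ee_rot: [[0.995, -0.101, 0.0], [-0.101, -0.995, 0.0], [0.0, -0.0, -1.0]]
force: [0.4, -0.4, -3.4]
opening: 0.0476
gripper_force: 25.0
```

```bash
python3 d.py "(.4467,-.155,.245)"
```

```text
26.45 [ 0.4467 -0.1548  0.2457] yaw -0.101 tilt [0.0002 0.0001] open 0.047593650323151736 F [ 0.4 -0.4 -3.4]
(.4467,-.155,.245) shift [0.     0.0002 0.0007]
```

Request:
step_arm --series '[0,0,0,0,0,0.03,1,0,0,0,0,0,0.045,1,0,0,0,0,0,0.045,1,0,0,0,0,0,0.03,1,0,0,0,0,0,0.01,1]'

```text
time: 26.95
eef_pos: [0.4456, -0.1534, 0.0829]
ee_rot: [[0.995, -0.099, -0.004], [-0.099, -0.995, 0.002], [-0.004, -0.002, -1.0]]
force: [-0.6, 0.0, -1.9]
opening: 0.0481
gripper_force: 25.0
```

Request:
step_arm --series '[0,0,0,0,0,0.004,1,0,0,0,0,0,0.004,1,0,0,0,0,0,0.003,1,0,0,0,0,0,0.002,1,0,0,0,0,0,0,1]'

```text
time: 27.45
eef_pos: [0.4478, -0.1553, 0.0736]
ee_rot: [[0.995, -0.1, 0.003], [-0.1, -0.995, -0.001], [0.003, 0.001, -1.0]]
force: [-0.3, 1.3, 6.1]
opening: 0.0479
gripper_force: 25.0
```

Release, rise, then move toward the robot's side to clear the view.

Request:
step_arm --series '[0,0,0,0,0,0,0.2,0,0,0,0,0,0,-0.2,0,0,0,0,0,0,-1,0,0,0,0,0,0,-1,0,0,0,0,0,0,-1]'

```text
time: 27.95
eef_pos: [0.4467, -0.1551, 0.0724]
ee_rot: [[0.995, -0.1, 0.0], [-0.1, -0.995, -0.0], [0.0, 0.0, -1.0]]
force: [-0.6, -0.0, 0.0]
opening: 0.0753
gripper_force: 0.0
```

Request:
step_arm --series '[0,0,0,0,0,-0.01,-1,0,0,0,0,0,-0.03,-1,0,0,0,0,0,-0.045,-1,0,0,0,0,0,-0.045,-1,0,0,0,0,0,-0.04,-1]'

```text
time: 28.45
eef_pos: [0.4466, -0.1549, 0.2454]
ee_rot: [[0.995, -0.1, 0.001], [-0.1, -0.995, -0.001], [0.001, 0.0, -1.0]]
force: [1.7, -0.5, 0.4]
opening: 0.0927
gripper_force: 0.0
```

Request:
step_arm --series '[0,0,0,-0.005,0.04,0,-1,0,0,0,-0.015,0.045,0,-1,0,0,0,-0.015,0.045,0,-1,0,0,0,-0.015,0.045,0,-1,0,0,0,-0.015,0.045,0,-1]'

```text
time: 28.95
eef_pos: [0.3589, -0.369, 0.2432]
ee_rot: [[0.995, -0.1, 0.001], [-0.1, -0.995, -0.001], [0.001, 0.001, -1.0]]
force: [1.4, 0.2, -0.0]
opening: 0.0929
gripper_force: 0.0
```

Request:
step_arm --series '[0,0,0,-0.01,0.04,0,-1,0,0,0,-0.01,0.03,0,-1,0,0,0,0,0,0,-1,0,0,0,0,0,0,-1]'

```text
time: 29.35
eef_pos: [0.3328, -0.435, 0.2426]
ee_rot: [[0.995, -0.101, 0.0], [-0.101, -0.995, 0.0], [-0.0, -0.0, -1.0]]
force: [-0.7, 0.3, -0.7]
opening: 0.0932
gripper_force: 0.0
```

Run:
```python
from h import *
im=capture("top");a=cv2.resize(im[85:265,260:440],None,fx=3.3,fy=3.3,interpolation=2)
cv2.imwrite("pics/end.png",a)
c=np.array([.557,-.174]);w=-.1729;C=[]
for x in(.1125,.0375,-.0375,-.1125):
    p=c+x*np.array([np.cos(w),np.sin(w)]);C.append([*p,.128])
print(((proj("top",C)-[260,85])*3.3).round(0).tolist())
```

```text
[[442.0, 106.0], [425.0, 223.0], [407.0, 343.0], [389.0, 466.0]]
```

View pics/end.png

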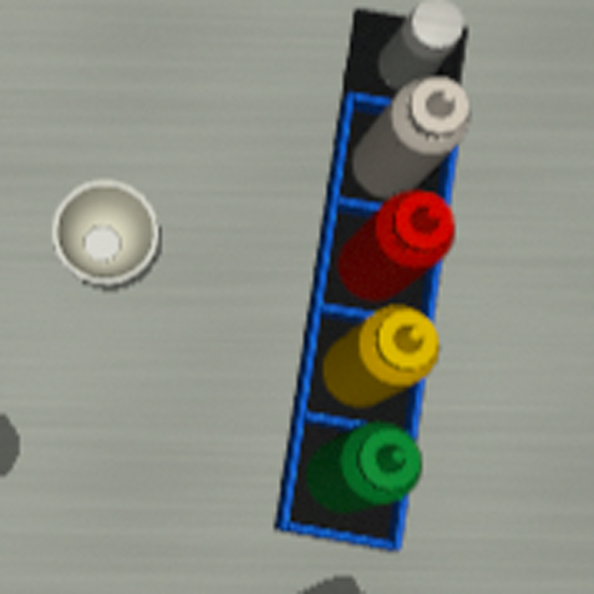

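The final view shows all four bottles upright. Their collars, at (440,105), (421,225), (406,340) and (389,464), are within 4 px (about 3 mm) of the predicted well centres, and the bowl is in place. I'll hand in.

```bash
python3 -c "
from workcell import arm
print(arm.sign_off())"
```

```text
the job is handed in; nothing more can be done
None
```

All four bottles stand upright in the rack in reverse order (white in the far well, then red, yellow, and green nearest the robot), the bowl is where it was, and the job is handed in; no verdict came back.

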